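Build the sieve stack on the shaker

TASK

Build the sieve stack on the shaker, one piece at a time from the bottom up: the collecting pan into the seat ring on top of the shaker, the fine sieve on the pan, the coarse sieve on the fine one, and the knobbed lid on top. Each piece must drop fully home, level, with its skirt inside the rim below. Leave the white porcelain beaker and the amber jar where they stand, and let go of everything at the end.

Things in the scene. Friction and masses are not known exactly. Their poses are not given: they have to be found in the camera images.
- pan: Collecting pan, the deepest piece: 56 mm tall in all, plain smooth floor 12 mm above its underside, open top 49 mm inside. Bare steel, 56 mm outside diameter. Lowest 10 mm: a skirt of 45 mm diameter tapering to 38 mm at the bottom, which drops into the rim below (49 mm) until the shoulder rests on it. Origin: centre of its underside, z up its axis. 0.13 kg.
- fine_sieve: Fine sieve, the shallowest open piece: 40 mm tall in all, floor of closely woven fine wire (2.7 mm pitch, looks dark grey) 13 mm above its underside, open top 49 mm inside. Bare steel, 56 mm outside diameter. Lowest 10 mm: a skirt of 45 mm diameter tapering to 38 mm at the bottom, which drops into the rim below (49 mm) until the shoulder rests on it. Origin: centre of its underside, z up its axis. 0.10 kg.
- coarse_sieve: Coarse sieve: 48 mm tall in all, floor a coarse grid of 5 by 5 thick wires with wide black openings (9.7 mm pitch) 13 mm above its underside, open top 49 mm inside. Bare steel, 56 mm outside diameter. Lowest 10 mm: a skirt of 45 mm diameter tapering to 38 mm at the bottom, which drops into the rim below (49 mm) until the shoulder rests on it. Origin: centre of its underside, z up its axis. 0.11 kg.
- lid: Lid: flat closed disc 6 mm thick (its top face 16 mm above the underside) with a plain upright round knob at its centre, 22 mm in diameter, from 16 to 44 mm above the underside. Bare steel, 56 mm outside diameter. Lowest 10 mm: a skirt of 45 mm diameter tapering to 38 mm at the bottom, which drops into the rim below (49 mm) until the shoulder rests on it. Origin: centre of its underside, z up its axis. 0.12 kg.
- shaker: Sieve shaker, fixed: white housing 150 x 150 mm with a grey top face 70 mm above the bench, carrying at its middle an aluminium seat ring. Stands on the left or the right of the bench, turned a little; a hotplate of the same footprint, 74 mm tall, stands on the other side. Origin: centre of its underside, on the bench.
- shaker_seat (a point): Centre of the upper rim of the shaker's seat ring, 82 mm above the bench. The ring is 68 mm outside, 49 mm inside diameter and 12 mm deep. The pan's underside ends 10 mm below this point.
- beaker: Empty white porcelain beaker without handle, slightly tapered, 50 mm rim diameter, 70 mm tall, loose, standing among the pieces; to be left alone. Origin: centre of its underside.
- jar: Small closed amber glass jar with a white cap, 40 mm diameter, 60 mm tall, loose, standing among the pieces; to be left alone. Origin: centre of its underside.
There are look-alikes about, which are no part of the job. What is shaped like the pan but pink, turquoise or yellow is not meant.

How it is judged:
On the way, in this order (a step that is already met when the one before it is completed fails the run):
1. the pan is seated in the shaker's seat ring (horizontal distance between pan and shaker_seat below 0.006 m and z of pan in the frame of shaker_seat between -0.014 and -0.007 m and angle between pan's own z axis and vertical below 0.07 rad), for 0.2 s.
2. the fine sieve is seated on the pan (horizontal distance between fine_sieve and pan below 0.006 m and z of fine_sieve in the frame of pan between 0.042 and 0.049 m and angle between fine_sieve's own z axis and vertical below 0.07 rad), for 0.2 s.
3. the coarse sieve is seated on the fine sieve (horizontal distance between coarse_sieve and fine_sieve below 0.006 m and z of coarse_sieve in the frame of fine_sieve between 0.026 and 0.033 m and angle between coarse_sieve's own z axis and vertical below 0.07 rad), for 0.2 s.
4. the lid is seated on the coarse sieve (horizontal distance between lid and coarse_sieve below 0.006 m and z of lid in the frame of coarse_sieve between 0.034 and 0.041 m and angle between lid's own z axis and vertical below 0.07 rad), for 0.2 s.
At the end, for the whole second after the job is handed in: Pan in the shaker's seat, fine sieve on the pan, coarse sieve on the fine sieve, lid on the coarse sieve: each centred within 6 mm on the one below, at its seated height (within 4 mm below and 3 mm above), tilted less than 0.07 rad, and at rest (under 0.02 m/s) (all of step 1 and all of step 2 and all of step 3 and all of step 4 and linear speed of each of pan, fine_sieve, coarse_sieve, lid below 0.02 m/s); the robot touches nothing.
It fails at once if the beaker is moved more than 30 mm (distance of beaker from where it was at the start of the episode above 0.03 m).
It fails at once if the jar is moved more than 30 mm (distance of jar from where it was at the start of the episode above 0.03 m).
It also fails if it takes over 96 s, if anything falls off the work surface, if the arm or the gripper's body presses on something with over 40 N, if the wrist force passes 120 N, or if a joint passes its speed limit or range.

ROBOT

A 7-joint arm with a two-finger parallel gripper is mounted at the origin on the work surface. World frame = base frame: x ahead of the robot, y to its left, z up, the work surface at z = 0. Lengths are in m, angles in rad, forces in N, time in s.
With the tool pointing down it reaches from about 0.4 to 0.85 m from the base axis. Payload 10.4 kg.
Tool frame: the origin (TCP) lies on the centre line of the jaws, within the pads' length; the fingertips stand r.tip_extent ahead of it and the grasp point (between the pads) lies 3 mm ahead of it (r.tip_extent is the distance from the TCP to the fingertips, in m); z points along the fingers, y is the direction in which the jaws open and shut (so a half turn about z gives the same grasp; the last joint's range is limited). The gripper opens to 87 mm and grips with 3 to 60 N. Pads are 19 mm wide; open, the fingers measure 117 mm over their backs; the gripper's body (75 mm by 190 mm) begins 51 mm behind the grasp point.
Start: joints at [1.324, 0.332, -0.065, 1.46, 0.022, 1.35, -0.088], TCP at [0.139, -0.609, 0.245] pointing down, gripper open.
Joint ranges: [-2.6, 2.6], [-0.5, 2.12], [-1.47, 1.34], [0.16, 2.42], [-1.27, 4.41], [0.06, 2.06], [-2.6, 2.6]. Speed limits (rad/s): [2.22, 2.22, 2.79, 2.79, 3.14, 3.14, 3.14].

INTERFACE

Orientations are given as a unit quaternion [x, y, z, w].
In Python, from bench import r gives the robot as it stands. The module is installed in compiled form; this text tells all that it offers.
- The arm moves only by the shell command python3 -m jog 'ROWS' [FORCE]. ROWS is JSON, a list of rows, each a list of 5 numbers: the shift along the tool's x, y, z in cm, then the turn about the tool's z in rad, then the closure, from 0 (fully open) to 1 (shut). A call has exactly 10 rows; each row shifts and turns the pose as measured when the row begins, along the tool's axes as they then stand; what a row does not reach is not made up. A row lasts 1/10 s, in which the tool goes at most 50 mm and 8.59 degrees, less where a joint would pass 70% of its speed; a pose out of reach is approached as far as the arm can. A call with a gripper value outside its range is refused whole. The fingers move at their own pace and stop on an object; FORCE is the grip in N (left out, the last holds). Time passes only in rows, so rows that do not move let the fingers close, or fill a call up. It gives the time, the measured TCP pose, the force and the opening at its end, in the units of the state.
- r.read_state(): the state, without advancing time (a new reading comes with each control period).
- r.camera(name): name is "scene" or "side" or "wrist"; returns a dict with "pixels" (480x640x3 uint8, red, green, blue), "fx", "fy", "cx", "cy" (pixels), "camera_from_world" (4x4, takes a point from world to camera coordinates). Camera axes: x right, y up, looking along -z (the intrinsics and any distortion apply to the point x, -y, -z); pixel columns grow to the right and rows downward; lengths in m; the calibration is good to about 2 mm. A picture is of the moment at which its call begins. There is no depth.
- r.close_job(): hands the job in, once; it reports no verdict.
The state is a dict: "time": time; "joint_positions": joint angles; "joint_vel": joint speeds; "joint_torque": joint torques, N m; "ee_pos": TCP position; "eef_rot": TCP orientation; "ft_force": force on the tool from outside, world axes, zero at the start; "torque": the same for the moment, N m; "width": finger opening in m.
Only numpy, scipy, OpenCV 4.12 (cv2) and the standard library are available. Lean on these libraries where they do the work, as an engineer would, in place of code of your own. Each camera call takes 0.05 s, during which the arm holds its last target. There are 200 camera calls.

## Working session

There is one attempt and no reset: what is moved stays moved. The work goes in short steps, Python scripts to look and compute and a shell command to move; the robot and the scene stay as the last step left them, time stands still between calls to the robot, and variables do not carry over. Pictures are saved under pics/ and viewed, about 12 in all and at most 16, crops included, and the job is handed in when it is done.

```bash
mkdir -p pics; ls
cat > h.py <<'E'
import numpy as np, cv2
from scipy.spatial.transform import Rotation as R
from bench import r
def snap(name,f):
    c=r.camera(name); cv2.imwrite('pics/'+f+'.png',c['pixels'][:,:,::-1]); np.save('pics/'+f+'.npy',{k:c[k] for k in c if k!='pixels'},allow_pickle=True); return c
def load(f): return np.load('pics/'+f+'.npy',allow_pickle=True).item()
def ray(c,u,v):
    T=np.linalg.inv(np.array(c['camera_from_world'])); d=np.array([(u-c['cx'])/c['fx'],-(v-c['cy'])/c['fy'],-1.0])
    return T[:3,3],T[:3,:3]@d
def at_z(c,u,v,z):
    o,d=ray(c,u,v); return o+d*(z-o[2])/d[2]
def proj(c,p):
    q=(np.array(c['camera_from_world'])@np.append(p,1))[:3]; return np.array([c['fx']*q[0]/-q[2]+c['cx'],c['cy']-c['fy']*q[1]/-q[2]])
E
python3 - <<'E'
from h import *
s=r.read_state()
for k in s: print(k,np.round(s[k],4))
print(r.tip_extent)
for n in ('scene','side','wrist'):
    c=snap(n,n+'0'); print(n,{k:np.round(c[k],3).tolist() for k in c if k!='pixels'})
E
```

```text
pics
time 0.0
joint_positions [ 1.3244  0.3329 -0.0647  1.4609  0.0216  1.3499 -0.0885]
joint_vel [ 0.0003 -0.0023 -0.0002  0.0013 -0.0005 -0.001   0.0006]
joint_torque [ 2.00000e-04 -6.23257e+01  2.47000e-02 -3.89900e+01 -6.14000e-02
  3.95000e-02  1.00000e-04]
ee_pos [ 0.1386 -0.6091  0.2437]
eef_rot [ 9.937e-01  1.117e-01 -1.000e-04 -7.000e-04]
ft_force [-0.6552 -0.104  -0.0212]
torque [-0.0335  0.0139 -0.006 ]
width 0.0874
0.022
scene {'fx': 444.473, 'fy': 444.473, 'cx': 317.649, 'cy': 234.736, 'camera_from_world': [[0.865, 0.502, 0.01, -0.496], [-0.371, 0.624, 0.688, 0.169], [0.339, -0.598, 0.726, -1.107], [0.0, 0.0, 0.0, 1.0]]}
side {'fx': 452.079, 'fy': 452.079, 'cx': 318.659, 'cy': 244.959, 'camera_from_world': [[-0.993, -0.118, 0.015, 0.596], [0.095, -0.712, 0.695, -0.098], [-0.071, 0.692, 0.719, -0.914], [0.0, 0.0, 0.0, 1.0]]}
wrist {'fx': 397.743, 'fy': 397.743, 'cx': 323.081, 'cy': 240.929, 'camera_from_world': [[0.221, -0.975, -0.003, -0.625], [0.942, 0.214, -0.257, 0.031], [0.251, 0.054, 0.966, -0.391], [0.0, 0.0, 0.0, 1.0]]}
```

View pics/scene0.png

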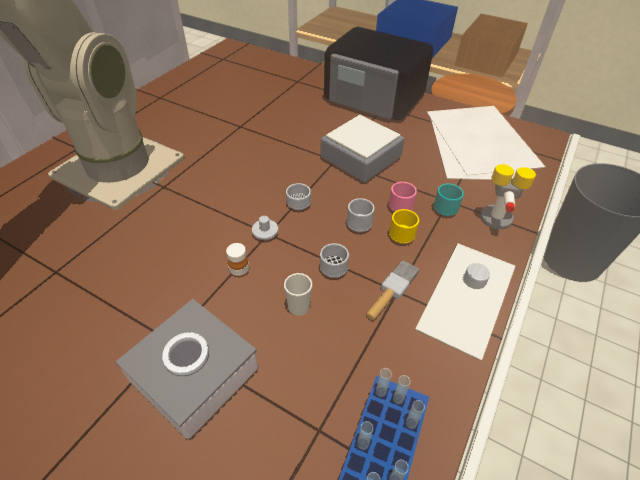

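View pics/side0.png

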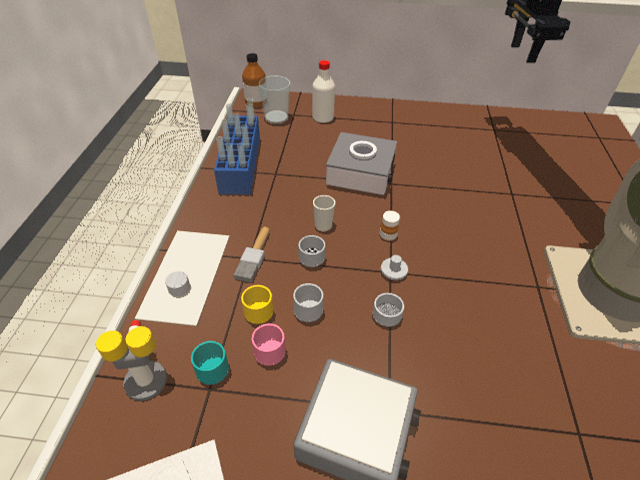

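The scene view shows the shaker at (185,355), the lid at (265,228), the jar at (237,260) and the beaker at (298,293). Three open bare-steel pieces stand at (298,197), (334,260) and (360,215). The pink (403,197), yellow (404,226) and turquoise (448,200) ones are look-alikes, and the small grey disc on the paper (477,275) isn't needed. Next I confirm the pieces in one enlarged crop.

Run:
```python
from h import *
a=cv2.imread('pics/scene0.png');b=cv2.imread('pics/side0.png')
def cr(i,x,y,w,h,s): return cv2.resize(i[y:y+h,x:x+w],None,fx=s,fy=s,interpolation=cv2.INTER_CUBIC)
A=cr(a,215,175,175,145,4)[:, :700]; 
B=cr(b,285,190,130,145,4)
def grid(I,x,y,s):
    for k in range(0,I.shape[1],20*s): cv2.putText(I,str(x+k//s),(k,10),0,.35,(0,255,255)); cv2.line(I,(k,12),(k,18),(0,255,255))
    for k in range(0,I.shape[0],20*s): cv2.putText(I,str(y+k//s),(0,k+4),0,.35,(0,255,0))
    return I
cv2.imwrite('pics/cA.png',grid(A,215,175,4)); cv2.imwrite('pics/cB.png',grid(B,285,190,4))
```

```text
(no output)
```

View pics/cA.png

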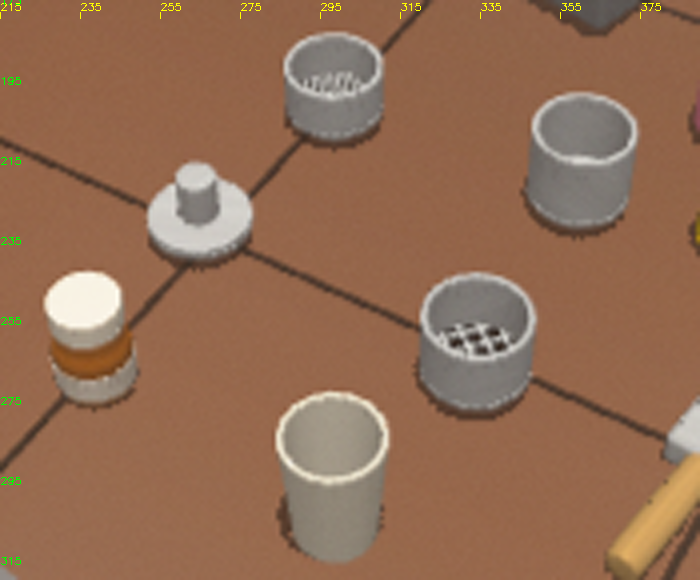

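View pics/cB.png

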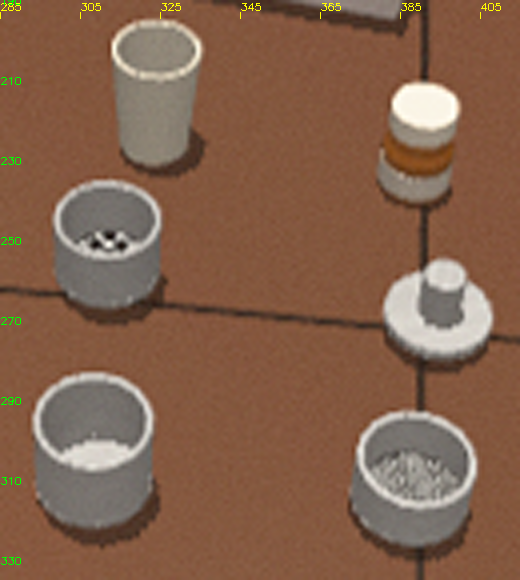

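The crops identify the pieces in the scene crop. Floor textures: the woven floor at (298,191) is the fine sieve, the smooth deep one at (361,207) is the pan, the 5x5 black-hole grid at (334,254) is the coarse sieve, and the knob at (264,219) is the lid. The side crop agrees.

Run:
```python
from h import *
a=load('scene0');b=load('side0')
P=dict(pan=(361,207.5,308.5,295,.056),fine=(298.5,191.2,389,305,.04),coarse=(334.5,254,312,245.5,.048),lidknob=(264,219.5,396.5,258.7,.044),beaker=(298.2,284.2,324.2,202.5,.07),jar=(236,250.7,391.2,216.7,.06),seat=(185,354,363,150,.082))
for k,v in P.items(): print(k,at_z(a,*v[:2],v[4]).round(4)[:2],at_z(b,*v[2:4],v[4]).round(4)[:2])
# shaker ring ellipse refine
for f,(x,y,w,h) in (('scene0',(150,320,75,65)),('side0',(340,132,48,36))):
    g=cv2.cvtColor(cv2.imread(f'pics/{f}.png'),6)[y:y+h,x:x+w]; m=(g>205).astype(np.uint8)
    n,l,s,c=cv2.connectedComponentsWithStats(m); i=1+s[1:,4].argmax(); cs,_=cv2.findContours((l==i).astype(np.uint8),0,2)
    e=cv2.fitEllipse(max(cs,key=len)); print(f,e[0][0]+x,e[0][1]+y,e[1],at_z(load(f),e[0][0]+x,e[0][1]+y,.082).round(4))
w=load('wrist0'); T=np.linalg.inv(np.array(w['camera_from_world'])); s=r.read_state()
Rt=R.from_quat(s['eef_rot']); print('cam in tool',Rt.inv().apply(T[:3,3]-s['ee_pos']).round(4)); print((Rt.inv().as_matrix()@T[:3,:3]).round(3)); print(Rt.as_matrix().round(3))
```

```text
pan [0.6078 0.1206] [0.6044 0.1268]
fine [0.4578 0.1131] [0.4554 0.1183]
coarse [ 0.6188 -0.0148] [ 0.6151 -0.0067]
lidknob [ 0.446  -0.0031] [0.4421 0.0035]
beaker [ 0.6062 -0.1255] [ 0.6028 -0.1188]
jar [ 0.4591 -0.112 ] [ 0.4555 -0.1034]
seat [ 0.5339 -0.3307] [ 0.5287 -0.3137]
scene0 184.41314697265625 352.06627655029297 (36.76256561279297, 45.85615539550781) [ 0.5309 -0.3287  0.082 ]
side0 362.7289333343506 148.20606994628906 (14.542573928833008, 26.39080238342285) [ 0.5298 -0.3214  0.082 ]
cam in tool [ 0.0702  0.0007 -0.1399]
[[-0.001  0.966  0.257]
 [ 1.     0.     0.002]
 [ 0.001  0.257 -0.966]]
[[ 0.975  0.222 -0.   ]
 [ 0.222 -0.975  0.001]
 [-0.    -0.001 -1.   ]]
```

```bash
python3 -m jog '[[4.4,-1.9,0,0.05,0],[4.4,-1.9,0,0.05,0],[4.4,-1.9,0,0.05,0],[4.4,-1.9,0,0.05,0],[4.4,-1.9,0,0.025,0],[4.4,-1.9,0,0,0],[4.4,-1.9,0,0,0],[4.4,-1.9,0,0,0],[4.4,-1.9,0,0,0],[3,-1,0,0,0]]'
python3 - <<'E'
from h import *
c=snap('wrist','w1'); s=r.read_state(); print(s['joint_positions'].round(2) if hasattr(s['joint_positions'],'round') else s['joint_positions'])
print(proj(c,[.53,-.325,.082]),R.from_quat(s['eef_rot']).as_matrix().round(3))
a=load('scene0');b=load('side0')
for k,v in dict(yellow=(404,218,257,295),pink=(403,190,269,336)).items(): print(k,at_z(a,*v[:2],.056).round(3),at_z(b,*v[2:],.056).round(3))
E
```

```text
time: 1.15
ee_pos: [0.5598, -0.4016, 0.2398]
eef_rot: [1.0, -0.012, -0.003, -0.001]
ft_force: [-0.6, 0.0, -0.2]
width: 0.0868
[ 0.72  0.5  -0.25  1.25  0.12  1.41 -1.11]
[227.41136231 267.72311906] [[ 1.    -0.02  -0.004]
 [-0.02  -1.     0.005]
 [-0.004 -0.005 -1.   ]]
yellow [0.698 0.138 0.056] [0.698 0.139 0.056]
pink [0.662 0.218 0.056] [0.659 0.222 0.056]
```

View pics/w1.png

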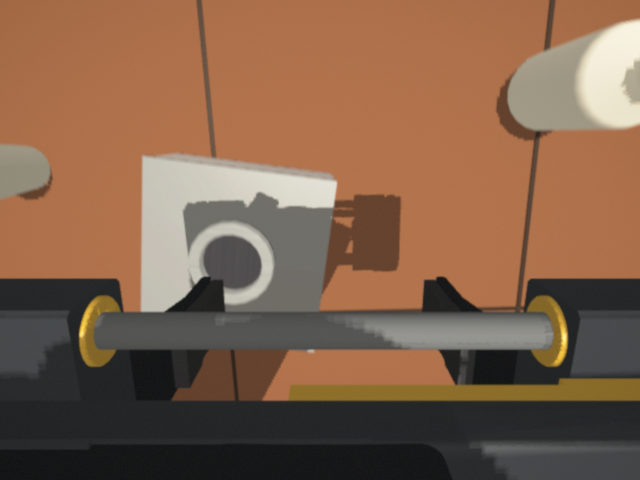

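The wrist view shows the seat ring centred near (231,262), about 7 px from the prediction. I'll go on to the pan.

```bash
python3 -m jog '[[0,-5,0,-0.02,0],[0,-5,0,0,0],[0,-5,0,0,0],[0,-5,0,0,0],[0,-5,0,0,0],[0,-5,0,0,0],[0,-5,0,0,0],[0,-5,0,0,0],[0,-5,0,0,0],[0,-5,0,0,0]]'
cat >> h.py <<'E'
def ring(f,guess,z,ro,thr=None,half=None,view=None):
    """fit outer circle of rim (radius ro at height z) near guess by maximising edge strength in a rectified top view"""
    c=load(f); im=cv2.cvtColor(cv2.imread(f'pics/{f}.png'),cv2.COLOR_BGR2GRAY)
    s=4000; H=.055; n=int(2*H*s/1)
    xs=guess[0]+H-np.arange(n)/s; ys=guess[1]+H-np.arange(n)/s
    Y,X=np.meshgrid(ys,xs); M=np.array(c['camera_from_world']); q=np.stack([X,Y,0*X+z],-1)@M[:3,:3].T+M[:3,3]
    u=c['fx']*q[...,0]/-q[...,2]+c['cx']; v=c['cy']-c['fy']*q[...,1]/-q[...,2]
    t=cv2.remap(im,u.astype(np.float32),v.astype(np.float32),cv2.INTER_LINEAR)
    g=cv2.GaussianBlur(t,(0,0),3).astype(float); gx=cv2.Sobel(g,6,1,0);gy=cv2.Sobel(g,6,0,1)
    th=np.linspace(0,2*np.pi,180,endpoint=False); best=[]
    for dx in np.arange(-80,81,2):
        for dy in np.arange(-80,81,2):
            i=n/2+dy; j=n/2+dx; ii=(i+ro*s*np.sin(th)).astype(int).clip(0,n-1); jj=(j+ro*s*np.cos(th)).astype(int).clip(0,n-1)
            d=gx[ii,jj]*np.cos(th)+gy[ii,jj]*np.sin(th); best.append((-np.clip(d,-60,60).mean(),dx,dy))
    b=max(best); p=np.array([guess[0]-b[2]/s,guess[1]-b[1]/s])
    if view:
        o=cv2.cvtColor(t,8); 
        cv2.circle(o,(int(n/2+b[1]),int(n/2+b[2])),int(ro*s),(0,0,255),1); cv2.imwrite('pics/'+view+'.png',o)
    return p,b[0]
E
python3 - <<'E'
from h import *
c=snap('wrist','w2'); s=r.read_state(); print(s['ee_pos'])
print(ring('w1',(.53,-.325),.082,.034,view='v1'))
for g in ((.606,.124),): print(proj(c,[*g,.056]),ring('w2',g,.056,.028,view='v2'))
print(proj(c,[.457,.116,.04]))
i=cv2.imread('pics/w2.png'); A=cv2.imread('pics/v1.png');B=cv2.imread('pics/v2.png')
o=np.hstack([i[:440],np.vstack([cv2.resize(A,(220,220)),cv2.resize(B,(220,220))])])[:, :]; cv2.imwrite('pics/m2.png',cv2.resize(o,(800,int(800*o.shape[0]/o.shape[1]))))
E
```

```text
time: 2.2
ee_pos: [0.5626, 0.0923, 0.2363]
eef_rot: [1.0, -0.004, -0.005, -0.002]
ft_force: [0.4, -1.0, 0.4]
width: 0.0869
[0.56116253 0.10273909 0.23665989]
(array([ 0.5335, -0.3285]), np.float64(35.05905685941912))
[283.1294206  168.43859144] (array([0.607 , 0.1245]), np.float64(57.80808830776334))
[299.24479047 328.5102473 ]
```

View pics/m2.png

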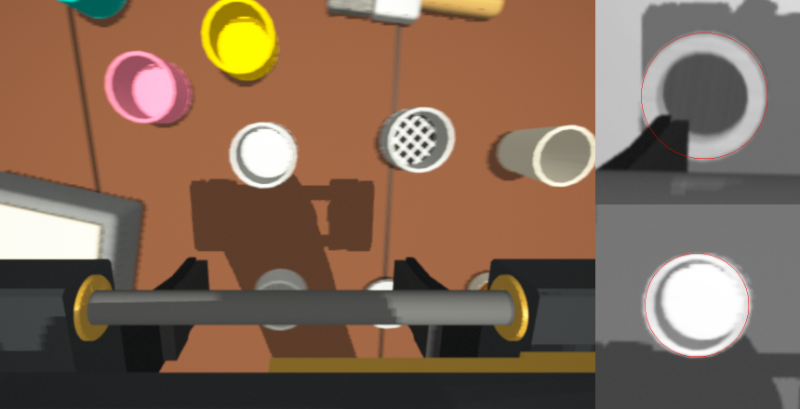

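The pan rim fit is tight at (0.607, 0.1245). The coarse sieve is at px (417,140) and the beaker at (563,155) in the wrist view.

```bash
python3 -m jog '[[1.5,-0.7,0,0,0],[1.5,-0.7,0,0,0],[1.5,-0.7,0,0,0],[0,0,2,0,0],[0,0,3,0,0],[0,0,3,0,0],[0,0,3,0,0],[0,0,2,0,0],[0,0,0,0,0],[0,0,0,0,0]]'
python3 - <<'E'
from h import *
print(ring('w2',(.617,-.010),.048,.028))
E
```

```text
time: 3.25
ee_pos: [0.605, 0.1286, 0.1008]
eef_rot: [1.0, 0.005, -0.006, -0.005]
ft_force: [2.0, 0.6, -0.3]
width: 0.0868
(array([ 0.618, -0.012]), np.float64(58.92233838723413))
```

```bash
python3 -m jog '[[0.2,0.4,0,0,0],[0,0,2,0,0],[0,0,2,0,0],[0,0,1.6,0,0],[0,0,0,0,0],[0,0,0,0,0.9],[0,0,0,0,0.9],[0,0,0,0,0.9],[0,0,0,0,0.9],[0,0,0,0,0.9]]' 25
```

```text
time: 4.25
ee_pos: [0.6138, 0.1241, 0.054]
eef_rot: [1.0, 0.004, 0.002, -0.005]
ft_force: [0.0, 0.4, -0.8]
width: 0.0556
```

```bash
python3 -m jog '[[0,0,-4,0,0.9],[0,0,-5,0,0.9],[0,0,-5,0,0.9],[0,3,-2,0,0.9],[-1,4.5,0,0,0.9],[-1,4.5,0,0,0.9],[-1,4.5,0,0,0.9],[-1,4.5,0,0,0.9],[-1,4.5,0,0,0.9],[-1,4.5,0,0,0.9]]'
python3 - <<'E'
from h import *
c=snap('wrist','w3'); s=r.read_state(); print(s['ee_pos'],s['width'])
Rt=R.from_quat(s['eef_rot'])
print(proj(c,s['ee_pos']),proj(c,s['ee_pos']+Rt.apply([-.007,0,-.002])))
E
```

```text
time: 5.25
ee_pos: [0.5547, -0.1789, 0.2173]
eef_rot: [1.0, 0.012, 0.002, -0.007]
ft_force: [1.0, -0.2, -1.9]
width: 0.0559
[ 0.55198673 -0.18927111  0.21682127] 0.055743074190915655
[348.44927846 330.23640219] [348.27198562 349.07545092]
```

View pics/w3.png

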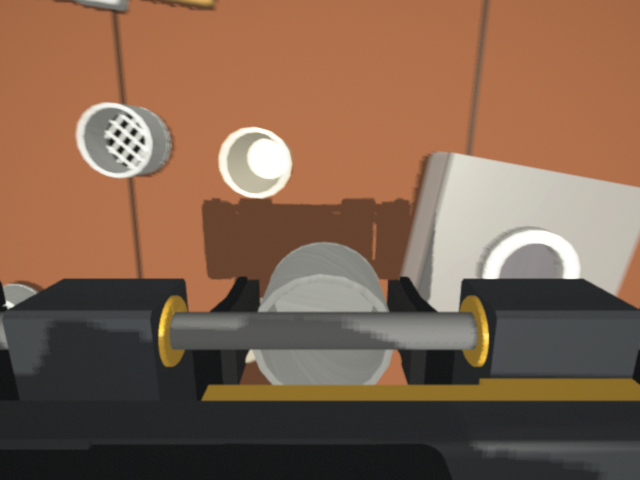

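```bash
cat >> h.py <<'E'
def toolcam():
    c=load('wrist0'); T=np.eye(4); T[:3,:3]=R.from_quat([.9937,.1117,-.0001,-.0007]).as_matrix(); T[:3,3]=[.1386,-.6091,.2437]
    c['camera_from_world']=np.array(c['camera_from_world'])@T; return c
E
python3 - <<'E'
from h import *
c=toolcam(); print(proj(c,[0,0,0]))
for dx in (-.01,-.007,-.003,0,.003):
    print(dx,proj(c,[dx+.028,0,-.002]).round(1),proj(c,[dx-.028,0,-.002]).round(1),proj(c,[dx,.028,-.002]).round(1),proj(c,[dx,-.028,-.002]).round(1))
print(ring('w3',(.533,-.328),.082,.034))
g=cv2.imread('pics/w3.png')[:,300:312].mean(1).mean(1).round(); print(list(g[235:300:1].astype(int)))
print(list(g[372:400].astype(int)))
E
```

```text
[321.6715511  323.48976277]
-0.01 [321.6 281.5] [321.8 411.3] [393.9 349.4] [249.5 349.4]
-0.007 [321.5 273.8] [321.8 404.9] [394.3 342.4] [249.1 342.4]
-0.003 [321.5 263.5] [321.8 396.3] [394.8 333. ] [248.6 333. ]
0 [321.5 255.6] [321.8 389.8] [395.1 325.9] [248.2 325.9]
0.003 [321.5 247.6] [321.8 383.2] [395.5 318.7] [247.8 318.7]
(array([ 0.531, -0.329]), np.float64(26.503368662397047))
[np.int64(72), np.int64(72), np.int64(72), np.int64(72), np.int64(72), np.int64(72), np.int64(72), np.int64(74), np.int64(83), np.int64(102), np.int64(123), np.int64(136), np.int64(138), np.int64(135), np.int64(134), np.int64(132), np.int64(131), np.int64(131), np.int64(133), np.int64(135), np.int64(134), np.int64(133), np.int64(132), np.int64(133), np.int64(134), np.int64(133), np.int64(133), np.int64(132), np.int64(132), np.int64(132), np.int64(132), np.int64(133), np.int64(132), np.int64(133), np.int64(133), np.int64(133), np.int64(133), np.int64(133), np.int64(133), np.int64(134), np.int64(138), np.int64(150), np.int64(164), np.int64(170), np.int64(170), np.int64(167), np.int64(164), np.int64(162), np.int64(160), np.int64(162), np.int64(163), np.int64(164), np.int64(163), np.int64(163), np.int64(162), np.int64(162), np.int64(163), np.int64(163), np.int64(163), np.int64(162), np.int64(161), np.int64(160), np.int64(161), np.int64(161), np.int64(162)]
[np.int64(134), np.int64(134), np.int64(135), np.int64(134), np.int64(134), np.int64(134), np.int64(134), np.int64(133), np.int64(133), np.int64(132), np.int64(132), np.int64(131), np.int64(124), np.int64(110), np.int64(100), np.int64(99), np.int64(99), np.int64(99), np.int64(99), np.int64(99), np.int64(99), np.int64(99), np.int64(99), np.int64(99), np.int64(99), np.int64(99), np.int64(99), np.int64(97)]
```

```bash
python3 -m jog '[[-0.2,4,0,0,0.9],[-0.2,4,0,0,0.9],[-0.2,2.5,0,0,0.9],[-0.2,1.5,0,0,0.9],[0,0,0,0,0.9],[0,0,0,0,0.9],[0,0,0,0,0.9],[0,0,0,0,0.9],[0,0,0,0,0.9],[0,0,0,0,0.9]]'
python3 - <<'E'
from h import *
c=snap('wrist','w4'); s=r.read_state(); print(s['ee_pos'],s['ft_force'])
print(ring('w4',(.533,-.328),.082,.034,view='v4'))
E
```

```text
time: 6.3
ee_pos: [0.5457, -0.3064, 0.2156]
eef_rot: [1.0, 0.009, 0.001, -0.006]
ft_force: [-0.4, -0.9, -2.4]
width: 0.0558
[ 0.54572611 -0.30637889  0.21560599] [-1.05568377 -0.43565147 -1.41497899]
(array([ 0.5315, -0.3275]), np.float64(31.963337904416523))
```

```bash
python3 -m jog '[[-0.4,1.2,0,0,0.9],[-0.3,0.9,0,0,0.9],[0,0,0,0,0.9],[0,0,2,0,0.9],[0,0,2,0,0.9],[0,0,2,0,0.9],[0,0,0.8,0,0.9],[0,0,0,0,0.9],[0,0,0,0,0.9],[0,0,0,0,0.9]]'
```

```text
time: 7.35
ee_pos: [0.5385, -0.3323, 0.1476]
eef_rot: [1.0, 0.007, 0.002, -0.004]
ft_force: [-0.9, -0.7, -1.7]
width: 0.0559
```

```bash
python3 -m jog '[[0.1,-0.5,0,0,0.9],[0,0,0,0,0.9],[0,0,0,0,0.9],[0,0,0,0,0.9],[0,0,0.5,0,0.9],[0,0,0.5,0,0.9],[0,0,0,0,0.9],[0,0,0,0,0.9],[0,0,0,0,0.9],[0,0,0,0,0.9]]'
python3 - <<'E'
from h import *
c=snap('side','s5'); 
i=cv2.imread('pics/s5.png'); cv2.imwrite('pics/s5c.png',cv2.resize(i[70:210,290:450],None,fx=4,fy=4,interpolation=2))
c=snap('scene','sc5'); j=cv2.imread('pics/sc5.png')[270:410,110:270]; cv2.imwrite('pics/m5.png',np.hstack([cv2.resize(i[80:200,300:420],(400,400)),cv2.resize(j,(457,400))])[:, :800])
E
```

```text
time: 8.35
ee_pos: [0.5405, -0.327, 0.139]
eef_rot: [1.0, 0.007, 0.004, -0.004]
ft_force: [-0.2, 1.0, -3.0]
width: 0.0557
```

View pics/m5.png

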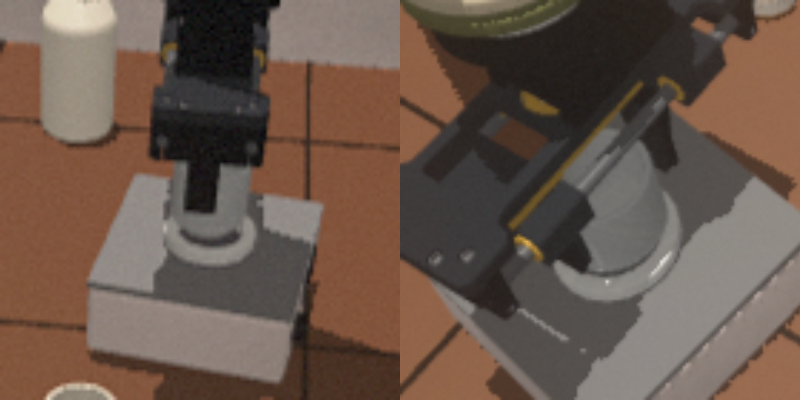

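Both views show the pan centred over the ring. I'll lower it.

```bash
python3 -m jog '[[-0.05,0,0.5,0,0.9],[0,0,0.4,0,0.9],[0,0,0.3,0,0.9],[0,0,0.2,0,0.9],[0,0,0,0,0.9],[0,0,0,0,0.9],[0,0,0,0,0.9],[0,0,0,0,0.9],[0,0,0,0,0.9],[0,0,0,0,0.9]]'
```

```text
time: 9.45
ee_pos: [0.5401, -0.3275, 0.1257]
eef_rot: [1.0, 0.006, 0.004, -0.003]
ft_force: [-2.4, -0.1, 2.2]
width: 0.0558
```

```bash
python3 -m jog '[[0,0,0,0,0],[0,0,0,0,0],[0,0,0,0,0],[0,0,0,0,0],[0,0,-2,0,0],[0,0,-4,0,0],[0,0,-4,0,0],[-2,0,-1,0,0],[-2,0,0,0,0],[0,0,0,0,0]]'
python3 - <<'E'
from h import *
c=snap('wrist','w6'); s=r.read_state(); print(s['ee_pos'])
print(ring('w6',(.532,-.328),.128,.028,view='v6'),ring('w6',(.532,-.328),.082,.034))
i=cv2.imread('pics/w6.png'); A=cv2.resize(cv2.imread('pics/v6.png'),(320,320)); i[:320,320:]=A if 0 else i[:320,320:]
cv2.imwrite('pics/m6.png',np.hstack([cv2.resize(i,(480,360)),cv2.resize(A,(320,360))]))
E
```

```text
time: 10.45
ee_pos: [0.4989, -0.3281, 0.2389]
eef_rot: [1.0, 0.007, 0.004, -0.003]
ft_force: [-0.1, -0.3, -0.2]
width: 0.087
[ 0.49996022 -0.32768896  0.23877839]
(array([ 0.533 , -0.3285]), np.float64(22.755025244715075)) (array([ 0.53  , -0.3275]), np.float64(33.59070151807798))
```

View pics/m6.png

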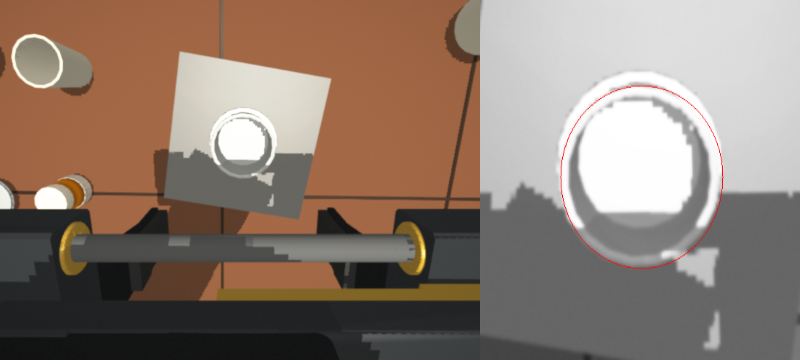

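The pan is seated (rim centre (0.533,-0.3285)). Next is the fine sieve.

```bash
python3 -m jog '[[-0.7,-4.5,0,0,0],[-0.7,-4.8,0,0,0],[-0.7,-4.8,0,0,0],[-0.7,-4.8,0,0,0],[-0.7,-4.8,0,0,0],[-0.7,-4.8,0,0,0],[-0.7,-4.8,0,0,0],[-0.7,-4.5,0,0,0],[-0.5,-3,0,0,0],[0,0,0,0,0]]'
python3 - <<'E'
from h import *
c=snap('wrist','w7'); s=r.read_state(); print(s['ee_pos'],s['eef_rot'],s['joint_positions'])
print(ring('w7',(.4568,.116),.04,.028,view='v7'),proj(c,[.4568,.116,.04]))
print(ring('w7',(.444,.0),.016,.028,view='v7b'),proj(c,[.444,.0,.016]))
E
```

```text
time: 11.5
ee_pos: [0.4332, 0.0962, 0.2386]
eef_rot: [1.0, 0.01, 0.005, -0.005]
ft_force: [0.8, -0.6, -0.3]
width: 0.0866
[0.43366472 0.09424687 0.23846587] [ 0.99993829  0.00890834  0.00478791 -0.00459778] [ 0.3964636  -0.04961125 -0.67679816  1.89651067 -0.03908966  1.27229033
 -1.82161124]
(array([0.4573, 0.113 ]), np.float64(56.48663874746674)) [302.37203229 193.66743374]
(array([ 0.4445, -0.001 ]), np.float64(57.83241064229599)) [429.92128666 206.64580336]
```

```bash
python3 -m jog '[[1.2,-0.9,0,0,0],[1.2,-0.9,0,0,0],[0,0,2,0,0],[0,0,3,0,0],[0,0,3,0,0],[0,0,3,0,0],[0,0,2,0,0],[0,0,0,0,0],[0,0,0,0,0],[0,0,0,0,0]]'
```

```text
time: 12.55
ee_pos: [0.4651, 0.1069, 0.1039]
eef_rot: [1.0, 0.004, 0.005, -0.005]
ft_force: [0.5, -0.3, 0.7]
width: 0.0868
```

Run:
```python
from h import *
a=cv2.imread('pics/v7.png');b=cv2.imread('pics/v7b.png'); cv2.imwrite('pics/m7.png',np.hstack([cv2.resize(a,(390,390)),cv2.resize(b,(390,390))]))
```

```text
(no output)
```

View pics/m7.png

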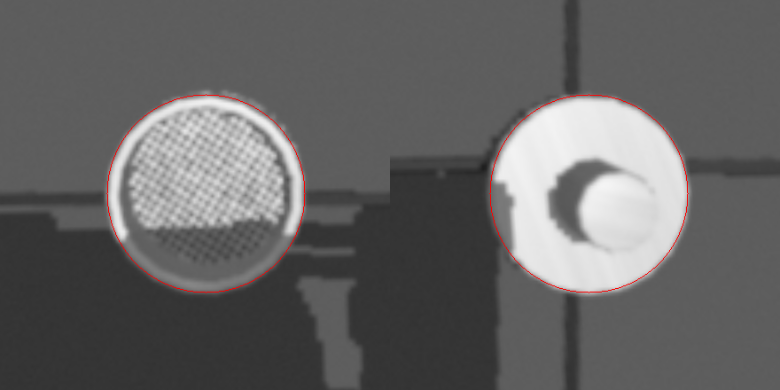

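Both circle fits are right, and the woven floor confirms the fine sieve. I'll correct and descend.

```bash
python3 -m jog '[[-0.8,-0.6,0,0,0],[0,0,0,0,0],[0,0,2,0,0],[0,0,2,0,0],[0,0,1.6,0,0],[0,0,0,0,0],[0,0,0,0,0],[0,0,0,0,0],[0,0,0,0,0],[0,0,0,0,0]]'
```

```text
time: 13.55
ee_pos: [0.4623, 0.1153, 0.0552]
eef_rot: [1.0, 0.004, 0.012, -0.005]
ft_force: [0.3, -0.1, 0.6]
width: 0.0872
```

```bash
python3 -m jog '[[-0.5,0.2,0.6,0,0],[0,0,0.8,0,0],[0,0,0.7,0,0],[0,0,0,0,0],[0,0,0,0,0],[0,0,0,0,0.9],[0,0,0,0,0.9],[0,0,0,0,0.9],[0,0,0,0,0.9],[0,0,0,0,0.9]]' 25
```

```text
time: 14.55
ee_pos: [0.4578, 0.1133, 0.0327]
eef_rot: [1.0, 0.004, 0.012, -0.005]
ft_force: [0.5, 1.0, -0.4]
width: 0.0564
```

```bash
python3 -m jog '[[0,0,-3,0,0.9],[0,0,-5,0,0.9],[0,0,-5,0,0.9],[0,2,-5,0,0.9],[0.8,4.8,-1,0,0.9],[0.9,4.8,0,0,0.9],[0.9,4.8,0,0,0.9],[0.9,4.8,0,0,0.9],[0.9,4.8,0,0,0.9],[0.9,4.8,0,0,0.9]]'; python3 -m jog '[[0.9,4.8,0,0,0.9],[0.6,3.5,0,0,0.9],[0.4,3,0,0,0.9],[0.2,1.5,0,0,0.9],[0,0,0,0,0.9],[0,0,0,0,0.9],[0,0,0,0,0.9],[0,0,0,0,0.9],[0,0,0,0,0.9],[0,0,0,0,0.9]]'
python3 - <<'E'
from h import *
c=snap('wrist','w8'); s=r.read_state(); print(s['ee_pos'],s['eef_rot'])
E
```

```text
time: 15.55
ee_pos: [0.5107, -0.1957, 0.2264]
eef_rot: [1.0, 0.012, 0.014, -0.004]
ft_force: [1.1, -0.4, -0.0]
width: 0.056
time: 16.55
ee_pos: [0.5338, -0.3284, 0.2244]
eef_rot: [1.0, 0.011, 0.013, -0.004]
ft_force: [0.3, -0.0, -1.2]
width: 0.0562
[ 0.53383983 -0.32834227  0.22447501] [ 0.99984551  0.01102862  0.0130169  -0.00422826]
```

```bash
python3 -m jog '[[-0.1,0,1.5,0,0.9],[-0.05,0,1.8,0,0.9],[-0.05,0,1.2,0,0.9],[0,0,0.5,0,0.9],[0,0,0,0,0.9],[0,0,0,0,0.9],[0,0,0,0,0.9],[0,0,0,0,0.9],[0,0,0,0,0.9],[0,0,0,0,0.9]]'
```

```text
time: 17.6
ee_pos: [0.5334, -0.3278, 0.1717]
eef_rot: [1.0, 0.011, 0.014, -0.004]
ft_force: [-0.5, -0.4, -0.3]
width: 0.0562
```

```bash
python3 -m jog '[[-0.05,0,0.6,0,0.9],[0,0,0.6,0,0.9],[0,0,0.4,0,0.9],[0,0,0.3,0,0.9],[0,0,0.2,0,0.9],[0,0,0,0,0.9],[0,0,0,0,0.9],[0,0,0,0,0.9],[0,0,0,0,0.9],[0,0,0,0,0.9]]'
```

```text
time: 18.6
ee_pos: [0.534, -0.3279, 0.1508]
eef_rot: [1.0, 0.011, 0.014, -0.003]
ft_force: [-1.2, 0.4, 0.4]
width: 0.0562
```

```bash
python3 -m jog '[[0,0,0.1,0,0.9],[0,0,0,0,0],[0,0,0,0,0],[0,0,0,0,0],[0,0,0,0,0],[0,0,-2,0,0],[0,0,-4,0,0],[0,0,-4,0,0],[-3,0,-1,0,0],[-2,0,0,0,0]]'
python3 - <<'E'
from h import *
c=snap('wrist','w9'); s=r.read_state(); print(s['ee_pos'],s['eef_rot'])
print(ring('w9',(.5327,-.328),.158,.028,view='v9'))
i=cv2.imread('pics/w9.png'); A=cv2.imread('pics/v9.png')
cv2.imwrite('pics/m9.png',np.hstack([cv2.resize(i,(480,360)),cv2.resize(A,(320,360))]))
E
```

```text
time: 19.6
ee_pos: [0.4811, -0.3282, 0.2606]
eef_rot: [1.0, 0.013, 0.014, -0.005]
ft_force: [-0.9, -0.5, -1.0]
width: 0.0868
[ 0.47899584 -0.32885954  0.26061994] [ 0.99983198  0.0120126   0.01309975 -0.00448479]
(array([ 0.5322, -0.3285]), np.float64(32.1439108651523))
```

View pics/m9.png

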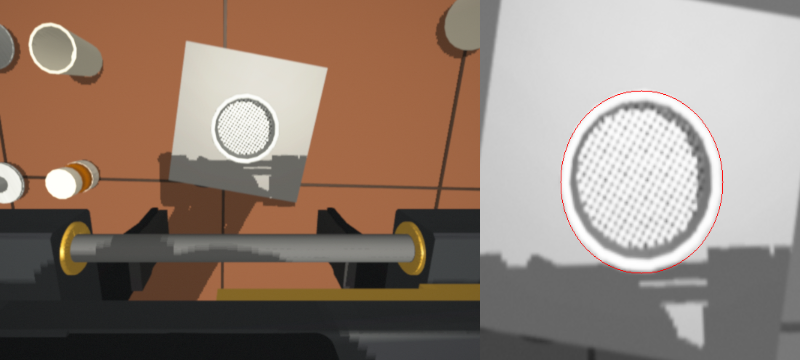

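The fine sieve is seated (0.5322,-0.3285). Next is the coarse sieve.

```bash
python3 -m jog '[[1.2,-4.2,0.3,-0.02,0],[1.4,-4.5,0.3,0,0],[1.4,-4.5,0.3,0,0],[1.4,-4.5,0.3,0,0],[1.4,-4.5,0.3,0,0],[1.4,-4.5,0,0,0],[1,-2.5,0,0,0],[0,0,0,0,0],[0,0,0,0,0],[0,0,0,0,0]]'
python3 - <<'E'
from h import *
c=snap('wrist','w10'); s=r.read_state(); print(s['ee_pos'],s['eef_rot'])
print(ring('w10',(.618,-.012),.048,.028,view='v10'),ring('w10',(.605,-.123),.07,.025))
E
```

```text
time: 20.65
ee_pos: [0.5608, -0.025, 0.2486]
eef_rot: [1.0, 0.019, 0.013, -0.003]
ft_force: [-0.2, 0.2, -0.2]
width: 0.0868
[ 0.56073341 -0.02554884  0.24855262] [ 0.99973019  0.01877061  0.01329321 -0.00324007]
(array([ 0.6175, -0.0145]), np.float64(60.0)) (array([ 0.6055, -0.1255]), np.float64(60.0))
```

```bash
python3 -m jog '[[2,-0.3,0,0.04,0],[2,-0.3,0,0,0],[1.7,-0.3,0,0,0],[0,0,2,0,0],[-0.1,0,3,0,0],[-0.1,0,3,0,0],[-0.1,0,2.5,0,0],[0,0,1.5,0,0],[0,0,0,0,0],[0,0,0,0,0]]'
```

```text
time: 21.7
ee_pos: [0.62, -0.0327, 0.1268]
eef_rot: [1.0, -0.014, 0.014, -0.0]
ft_force: [-0.1, 0.4, 0.2]
width: 0.0873
```

```bash
python3 -m jog '[[-0.1,-0.9,0,0,0],[-0.2,-0.9,0,0,0],[0,0,0,0,0],[0,0,0,0,0],[0,0,1.8,0,0],[0,0,1.8,0,0],[0,0,1.5,0,0],[0,0,0,0,0],[0,0,0,0,0],[0,0,0,0,0]]'
```

```text
time: 22.7
ee_pos: [0.6229, -0.0122, 0.0813]
eef_rot: [1.0, -0.013, 0.019, 0.0]
ft_force: [0.1, -0.7, -0.2]
width: 0.0869
```

```bash
python3 -m jog '[[-0.5,0.2,0.5,0,0],[-0.1,0,1.2,0,0],[0,0,1.2,0,0],[0,0,0.9,0,0],[0,0,0.5,0,0],[0,0,0,0,0],[0,0,0,0,0],[0,0,0,0,0],[0,0,0,0,0],[0,0,0,0,0]]'
```

```text
time: 23.7
ee_pos: [0.6191, -0.0143, 0.0359]
eef_rot: [1.0, -0.013, 0.02, 0.0]
ft_force: [0.3, 0.8, 0.1]
width: 0.0871
```

```bash
python3 -m jog '[[-0.15,0,-0.1,0,0],[0,0,0,0,0],[0,0,0,0,0],[0,0,0,0,0.9],[0,0,0,0,0.9],[0,0,0,0,0.9],[0,0,0,0,0.9],[0,0,0,0,0.9],[0,0,0,0,0.9],[0,0,0,0,0.9]]' 25
```

```text
time: 24.7
ee_pos: [0.6177, -0.0143, 0.0376]
eef_rot: [1.0, -0.013, 0.021, 0.0]
ft_force: [-0.1, 1.1, -0.1]
width: 0.0562
```

```bash
python3 -m jog '[[0,0,-3,0,0.9],[0,0,-5,0,0.9],[0,0,-5,0,0.9],[0,0,-5,0,0.9],[0,2,-4,0,0.9],[-1,4.5,0,0,0.9],[-1.1,4.5,0,0,0.9],[-1.1,4.5,0,0,0.9],[-1.1,4.5,0,0,0.9],[-1,4.5,0,0,0.9]]'; python3 -m jog '[[-0.6,3.5,0,0,0.9],[-0.3,2,0,0,0.9],[0,1,0,0,0.9],[0,0,0,0,0.9],[0,0,0,0,0.9],[0,0,0,0,0.9],[0,0,0,0,0.9],[0,0,0,0,0.9],[0,0,0,0,0.9],[0,0,0,0,0.9]]'
```

```text
time: 25.7
ee_pos: [0.549, -0.2561, 0.263]
eef_rot: [1.0, -0.005, 0.021, -0.001]
ft_force: [0.9, 0.1, -1.1]
width: 0.056
time: 26.7
ee_pos: [0.537, -0.325, 0.2615]
eef_rot: [1.0, -0.006, 0.02, -0.001]
ft_force: [-0.4, -0.4, -1.8]
width: 0.0561
```

```bash
python3 -m jog '[[-0.4,0.3,0,0,0.9],[0,0,0,0,0.9],[-0.1,0,1.5,0,0.9],[-0.1,0,2,0,0.9],[0,0,1.5,0,0.9],[0,0,0.5,0,0.9],[0,0,0,0,0.9],[0,0,0,0,0.9],[0,0,0,0,0.9],[0,0,0,0,0.9]]'
```

```text
time: 27.7
ee_pos: [0.5321, -0.3285, 0.2021]
eef_rot: [1.0, -0.006, 0.02, -0.001]
ft_force: [0.4, 0.3, -1.4]
width: 0.0561
```

```bash
python3 -m jog '[[0,0,0.4,0,0.9],[0,0,0.4,0,0.9],[-0.05,0,0.4,0,0.9],[0,0,0.3,0,0.9],[0,0,0.2,0,0.9],[0,0,0.1,0,0.9],[0,0,0,0,0.9],[0,0,0,0,0.9],[0,0,0,0,0.9],[0,0,0,0,0.9]]'
```

```text
time: 28.7
ee_pos: [0.5336, -0.329, 0.1856]
eef_rot: [1.0, -0.006, 0.021, 0.001]
ft_force: [0.2, 0.0, 0.5]
width: 0.0562
```

Height is as expected at home (0.1856). I'll release it.

```bash
python3 -m jog '[[0,0,0.1,0,0.9],[0,0,0,0,0],[0,0,0,0,0],[0,0,0,0,0],[0,0,0,0,0],[0,0,-2,0,0],[0,0,-4,0,0],[0,0,-4,0,0],[-3,0,-1,0,0],[-2,0,0,0,0]]'
python3 - <<'E'
from h import *
c=snap('wrist','w11'); s=r.read_state(); print(s['ee_pos'],s['eef_rot'])
print(ring('w11',(.5327,-.3285),.196,.028,view='v11'))
i=cv2.imread('pics/w11.png'); A=cv2.imread('pics/v11.png')
cv2.imwrite('pics/m11.png',np.hstack([cv2.resize(i,(480,360)),cv2.resize(A,(320,360))]))
E
```

```text
time: 29.7
ee_pos: [0.4792, -0.3268, 0.295]
eef_rot: [1.0, -0.005, 0.021, -0.001]
ft_force: [-0.6, -0.5, -0.2]
width: 0.0868
[ 0.47712842 -0.327388    0.29496916] [ 9.99777806e-01 -5.53632873e-03  2.03315550e-02 -5.62491863e-04]
(array([ 0.5332, -0.33  ]), np.float64(27.052268461676874))
```

View pics/m11.png

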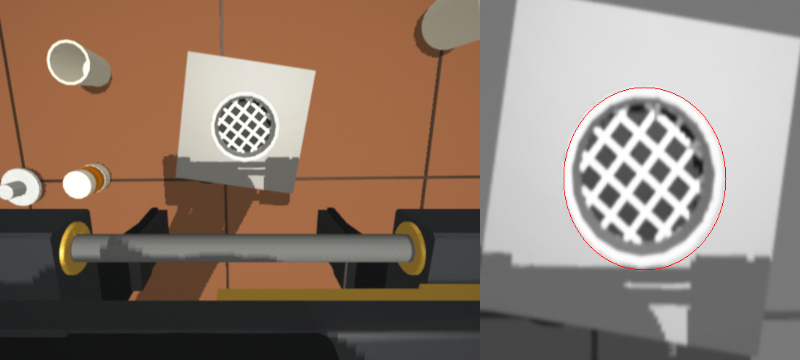

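The coarse sieve is seated. Now the lid, which stands at (20,186) in this view, with the jar at (80,182).

```bash
python3 -m jog '[[-0.5,-4.2,0.5,0,0],[-0.6,-4.5,0.6,0,0],[-0.6,-4.5,0.6,0,0],[-0.6,-4.5,0.6,0,0],[-0.6,-4.5,0.6,0,0],[-0.6,-4.5,0.6,0,0],[-0.4,-2.5,0,0,0],[0,0,0,0,0],[0,0,0,0,0],[0,0,0,0,0]]'
python3 - <<'E'
from h import *
c=snap('wrist','w12'); s=r.read_state(); print(s['ee_pos'],s['eef_rot'])
print(ring('w12',(.4445,0),.016,.028),ring('w12',(.4445,0),.044,.011,view='v12'),ring('w12',(.457,-.108),.06,.018))
E
```

```text
time: 30.75
ee_pos: [0.4406, -0.0264, 0.2562]
eef_rot: [1.0, -0.008, 0.021, 0.002]
ft_force: [0.1, 0.7, -0.2]
width: 0.0871
[ 0.44059192 -0.02673256  0.25609154] [ 0.99974678 -0.00799899  0.02096118  0.00173862]
(array([ 0.4445, -0.0015]), np.float64(59.752589295980115)) (array([ 0.46 , -0.019]), np.float64(26.853188063854745)) (array([ 0.457, -0.11 ]), np.float64(59.38946606332126))
```

```bash
python3 -m jog '[[0,-0.9,0,0,0],[0,-0.9,0,0,0.3],[-0.1,-0.7,1,0,0.3],[-0.1,0,3,0,0.3],[-0.1,0,3,0,0.3],[0,0,3,0,0.3],[0,0,2,0,0.3],[0,0,1,0,0.3],[0,0,0,0,0.3],[0,0,0,0,0.3]]'
```

```text
time: 31.8
ee_pos: [0.4435, 0.0014, 0.119]
eef_rot: [1.0, -0.009, 0.021, 0.001]
ft_force: [0.5, -0.1, 0.7]
width: 0.061
```

```bash
python3 -m jog '[[-0.1,0.25,1,0,0.3],[-0.1,0,1.8,0,0.3],[0,0,1.8,0,0.3],[0,0,1.2,0,0.3],[0,0,0.8,0,0.3],[0,0,0.4,0,0.3],[0,0,0,0,0.3],[0,0,0,0,0.3],[0,0,0,0,0.3],[0,0,0,0,0.3]]'
```

```text
time: 32.8
ee_pos: [0.4491, -0.0026, 0.0504]
eef_rot: [1.0, -0.01, 0.027, 0.002]
ft_force: [-0.2, -0.6, 0.1]
width: 0.0611
```

```bash
python3 -m jog '[[-0.45,-0.1,0.3,0,0.3],[0,0,0.4,0,0.3],[0,0,0,0,0.3],[0,0,0,0,0.3],[0,0,0,0,1],[0,0,0,0,1],[0,0,0,0,1],[0,0,0,0,1],[0,0,0,0,1],[0,0,0,0,1]]' 30
python3 - <<'E'
from h import *
c=snap('side','s13'); s=r.read_state(); print(s['ee_pos'],s['eef_rot'],s['width'])
E
```

```text
time: 33.8
ee_pos: [0.4451, -0.0015, 0.0432]
eef_rot: [1.0, -0.01, 0.027, 0.002]
ft_force: [-0.1, -0.5, -0.1]
width: 0.0216
[ 0.44507575 -0.00153718  0.04318305] [ 0.99958026 -0.00980061  0.0271919   0.00196191] 0.02084564178058985
```

```bash
python3 -m jog '[[0,0,-2,0,1],[0,0,-4,0,1],[0,0,-5,0,1],[0,0,-5,0,1],[0,0,-5,0,1],[0.5,2,-3,0,1],[1.4,4.3,0,0,1],[1.4,4.3,0,0,1],[1.4,4.3,0,0,1],[1.4,4.3,0,0,1]]'; python3 -m jog '[[1.4,4.3,0,0,1],[1.2,4,0,0,1],[0.7,2,0,0,1],[0.3,1,0,0,1],[0,0,0,0,1],[0,0,0,0,1],[0,0,0,0,1],[0,0,0,0,1],[0,0,0,0,1],[0,0,0,0,1]]'
```

```text
time: 34.85
ee_pos: [0.4897, -0.193, 0.2965]
eef_rot: [1.0, -0.003, 0.027, 0.004]
ft_force: [1.0, 1.3, -0.0]
width: 0.0216
time: 35.85
ee_pos: [0.5246, -0.3118, 0.2968]
eef_rot: [1.0, -0.004, 0.025, 0.003]
ft_force: [0.2, 0.3, -0.6]
width: 0.0212
```

```bash
python3 -m jog '[[0.4,1,0,0,1],[0.25,0.7,0,0,1],[0,0,0,0,1],[0,0,1.5,0,1],[0,0,1.5,0,1],[0,0,1.2,0,1],[0,0,0.3,0,1],[0,0,0,0,1],[0,0,0,0,1],[0,0,0,0,1]]'
python3 - <<'E'
from h import *
snap('side','s14'); snap('scene','sc14'); i=cv2.imread('pics/s14.png');j=cv2.imread('pics/sc14.png')
cv2.imwrite('pics/m14.png',np.hstack([cv2.resize(i[50:190,300:440],(400,400),interpolation=2),cv2.resize(j[230:370,120:260],(400,400),interpolation=2)]))
E
```

```text
time: 36.85
ee_pos: [0.5334, -0.3302, 0.2467]
eef_rot: [1.0, -0.004, 0.024, 0.002]
ft_force: [0.9, 0.4, -1.1]
width: 0.0212
```

View pics/m14.png

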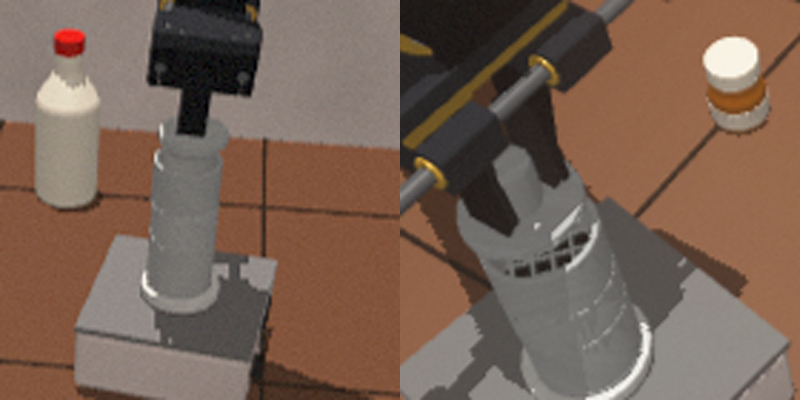

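The lid hangs level over the stack, roughly centred. I'll lower it.

```bash
python3 -m jog '[[0,-0.1,0.4,0,1],[0,0,0.4,0,1],[-0.05,0,0.4,0,1],[0,0,0.3,0,1],[0,0,0.3,0,1],[0,0,0.1,0,1],[0,0,0,0,1],[0,0,0,0,1],[0,0,0,0,1],[0,0,0,0,1]]'
```

```text
time: 37.95
ee_pos: [0.5352, -0.3297, 0.2293]
eef_rot: [1.0, -0.004, 0.027, 0.004]
ft_force: [-1.0, -0.3, 0.6]
width: 0.0214
```

```bash
python3 -m jog '[[0,0,0.1,0,1],[0,0,0,0,0.4],[0,0,0,0,0.4],[0,0,0,0,0.4],[0,0,0,0,0.4],[0,0,-1,0,0.4],[0,0,-2,0,0.4],[0,0,-4,0,0],[-2,0,-2,0,0],[-3,0,0,0,0]]'; python3 -m jog '[[-2,0,0,0,0],[0,0,0,0,0],[0,0,0,0,0],[0,0,0,0,0],[0,0,0,0,0],[0,0,0,0,0],[0,0,0,0,0],[0,0,0,0,0],[0,0,0,0,0],[0,0,0,0,0]]'
python3 - <<'E'
from h import *
snap('wrist','w15'); print(ring('w15',(.533,-.329),.202,.028,view='v15'))
snap('side','s15'); snap('scene','sc15'); i=cv2.imread('pics/s15.png');j=cv2.imread('pics/sc15.png')
a,b=load('scene0'),load('sc15')
cv2.imwrite('pics/m15.png',np.hstack([cv2.resize(i[60:190,300:430],(266,400),interpolation=2),cv2.resize(j[240:400,110:260],(266,400),interpolation=2),cv2.resize(cv2.imread('pics/v15.png'),(266,400))]))
E
```

```text
time: 38.95
ee_pos: [0.4818, -0.3269, 0.3203]
eef_rot: [1.0, -0.002, 0.027, 0.003]
ft_force: [-0.1, 0.0, 0.4]
width: 0.0685
time: 39.95
ee_pos: [0.4616, -0.3268, 0.3225]
eef_rot: [1.0, -0.001, 0.028, 0.004]
ft_force: [0.3, -0.1, -0.8]
width: 0.0869
(array([ 0.5345, -0.3305]), np.float64(34.65074784516277))
```

View pics/m15.png

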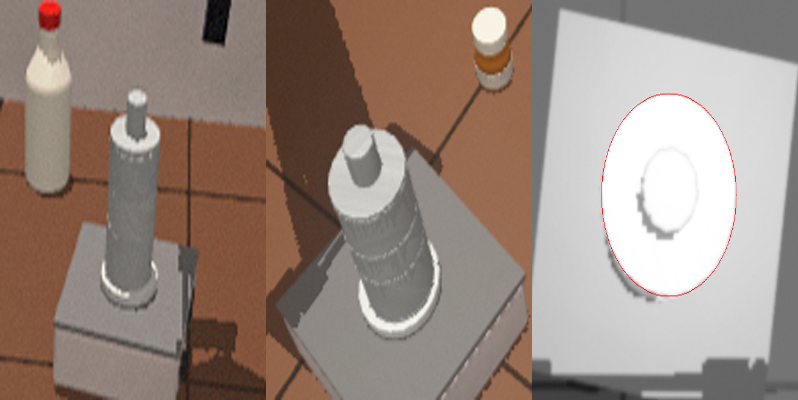

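The whole stack stands straight, with the lid flush and centred at (0.5345,-0.3305), and the gripper is clear. I'm handing it in.

```bash
python3 -c "
from bench import r
print(r.close_job())"
```

```text
the job is handed in; nothing more can be done
None
```

I built the sieve stack on the shaker in order (pan, fine sieve, coarse sieve, knobbed lid), let go of everything, and handed the job in at about 40 s of the 96 s allowed.

- **Height:** each piece came down to within 0.3 mm of its expected seated height, judged from the tool height.
- **Centring:** the rim or disc centres measured after release were (0.533, -0.3285), (0.532, -0.3285), (0.533, -0.330) and (0.5345, -0.3305). That puts each piece within about 2 mm of the one below.
- **Final views:** the pictures show a straight, closed stack with the gripper clear of it.
- **Beaker and jar:** I never touched them on purpose. Wrist-camera fixes late in the job still found the beaker at (0.6055, -0.1255) and the jar at (0.457, -0.110). That matches the first scene picture within a few millimetres.

Some checks disagreed:
- The first scene and side estimates differed by 6–17 mm in y, so I relied on the wrist camera.
- The wrist knob-circle fit was wrong once, so I used the lid's disc fit instead.
- The pan was gripped about 7 mm off centre, and I corrected for that when placing it.
- The tool drifted to about 0.05 rad of tilt. The lid still looked level in the pictures, but I did not measure its tilt.

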